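# Snap the chisel into the spring clips of its holder

### The job

Pick up the chisel with the amber handle and put it away in the green spring-clip holder: lay the middle of its handle over the two clips, press it gently down until all four sprung legs snap round it and it sits fully home on both pads, then let go of it. The blade may point either way. Do not force the holder, and leave the other things on the bench where they are.

Things in the scene. Friction and masses are not known exactly. Their poses are not given: they have to be found in the camera images.
- chisel: Wood chisel lying flat on the bench, 265 mm long, 0.13 to 0.21 kg: amber round handle about 110 mm long, and a narrow steel blade. Origin near the middle of its length on the underside; the handle's axis is turned 0.384 rad counterclockwise from the body's x. The handle is nearly cylindrical (25 to 27 mm thick) from 43 mm behind to 44 mm ahead of chisel_handle.
- chisel_handle (a point): Middle of the amber handle, on its axis (13 mm above the bench at the start); x runs along the handle toward the blade, z up. The butt ends 50 mm behind it, the blade's edge is about 215 mm ahead, the balance point 25 mm ahead. Grasp here, across the handle, and put this point midway between the clips.
- holder: Chisel holder fixed to the bench: dark steel foot 130 x 90 x 12 mm, short column, and on it a green bar (92 mm along x, 26 mm wide) with two spring clips. Origin at the centre of the foot's underside, z up; x runs along the line of the clips: the seated handle lies along x, straight above the origin. Pressing with more than 25 N is too much.
- clips_lowest (a point): On the holder, 85 mm straight above its origin: where the handle's axis would be seated if the column stood at its lowest. The column is clamped at another height every time, NOT reported: the true seat is 0 to 40 mm above this point. The top of the green bar is 42 mm below the seated axis.
- clip_rear (a point): Point on the holder's foot below the middle of the rear clip (34 mm to -x). Each clip is 12 mm wide, with 56 mm free between the two for fingers. A clip has a rubber pad below and two sprung steel legs with white nylon rollers: 7 mm thick, 16 mm apart in the clear, centres 9 mm above the seated handle's axis.
- clip_front (a point): Point on the holder's foot below the middle of the front clip (34 mm to +x). Coming down, the handle meets the rollers 18 to 24 mm above its seat; 5 to 12 N force them apart, then it slides with little force (and stays if let go) until in the last 5 mm the legs draw it down with 3 to 8 N onto hard pads, where the force rises by some 10 N/mm.
- clip_rear_left (a joint): Angle (rad) of the sprung leg with a white roller at the rear (-x) clip, left side (+y of the holder): 0 at rest, grows outward; 0.14 to 0.23 while the widest part of the handle passes between the rollers, then back to 0.03 to 0.14 with the handle snapped home.
- clip_rear_right (a joint): Angle (rad) of the sprung leg with a white roller at the rear (-x) clip, right side (-y of the holder): 0 at rest, grows outward; 0.14 to 0.23 while the widest part of the handle passes between the rollers, then back to 0.03 to 0.14 with the handle snapped home.
- clip_front_left (a joint): Angle (rad) of the sprung leg with a white roller at the front (+x) clip, left side (+y of the holder): 0 at rest, grows outward; 0.14 to 0.23 while the widest part of the handle passes between the rollers, then back to 0.03 to 0.14 with the handle snapped home.
- clip_front_right (a joint): Angle (rad) of the sprung leg with a white roller at the front (+x) clip, right side (-y of the holder): 0 at rest, grows outward; 0.14 to 0.23 while the widest part of the handle passes between the rollers, then back to 0.03 to 0.14 with the handle snapped home.
- plunger_rear (a joint): Travel (m) of the small orange sprung plunger in the middle of the pad of the rear (-x) clip, 6 mm across: 0 when it stands 4 mm out of the pad, 0.003 to 0.004 when a handle lies home on the pad and pushes it in. Its spring is weak (under 1 N).
- plunger_front (a joint): Travel (m) of the small orange sprung plunger in the middle of the pad of the front (+x) clip, 6 mm across: 0 when it stands 4 mm out of the pad, 0.003 to 0.004 when a handle lies home on the pad and pushes it in. Its spring is weak (under 1 N).
- oilstone: Bystander: grey sharpening stone, 70 x 174 x 22 mm; origin under its centre.
- tape_roll: Bystander: roll of yellow tape lying flat, 56 mm across, 22 mm high; origin under its centre.
- paint_tin: Bystander: small white paint tin, 78 mm across, 77 mm high; origin under its centre.

How it is judged:
By the outcome, as a careful person would: the job done as asked, in the order asked, and still so for the second after the job is handed in, with the robot touching nothing.
It also fails if it takes over 61 s, if anything falls off the work surface, if the arm or the gripper's body presses on something with over 40 N, if the wrist force passes 120 N, or if a joint passes its speed limit or range.

### The arm

A 7-joint arm with a two-finger parallel gripper is mounted at the origin on a cart in front of the work surface, level with it; the furniture and walls round the work are solid. World frame = base frame: x ahead of the robot, y to its left, z up, the work surface at z = 0. Lengths are in m, angles in rad, forces in N, time in s.
With the tool pointing down it reaches from about 0.4 to 0.85 m from the base axis. Payload 6.9 kg.
Tool frame: the origin (TCP) lies midway between the tips of the shut fingers; the grasp point (between the pads) lies 19 mm behind it; z points along the fingers, y is the line along which they close (so a half turn about z gives the same grasp; the last joint's range is limited). The gripper opens to 85 mm and grips with 20 to 120 N. Pads are 22 mm wide; open, the fingers measure 114 mm over their backs; the gripper's body (76 mm by 85 mm) begins 54 mm behind the grasp point. The pads swing forward as they close: fully open they stand 13 mm farther back than shut.
Start: joints at [-1.097, 0.507, -0.238, 1.5, 0.126, 1.149, -0.155], TCP at [0.225, 0.583, 0.231] pointing down, gripper open.
Joint ranges: [-3.08, 3.08], [-0.24, 2.05], [-1.43, 1.35], [0, 2.5], [-1.52, 4.66], [0.17, 1.96], [-2.89, 2.89]. Speed limits (rad/s): [2.39, 2.39, 3.14, 3.14, 3.14, 3.14, 3.14].

### API

Orientations are given as [roll, pitch, yaw] about the fixed x, y, z axes, in that order (R = Rz(yaw) Ry(pitch) Rx(roll)).
In Python, from workcell import robot gives the robot as it stands.
- The arm moves only by the tool carry_out, never from a script. Its argument "plan" is one flat list of numbers, 5 for each row, row after row: the finger opening in mm, from 0 to 85.4, then the shift along the tool's x, y, z scaled (see below), then the turn about the tool's z scaled (see below). In form: [gripper, dx, dy, dz, roll, gripper, dx, dy, dz, roll, ...]. A call has 1 to 12 rows; each row is the pose to reach, as a shift and turn from the pose commanded when the call began, along the tool's axes at that moment, turning the shorter way round; what a row does not reach only later rows make up. The controller multiplies each number of a shift by 10 cm and each number of a turn by 180 degrees. A row lasts 1/10 s, in which the tool goes at most 50 mm and 8.59 degrees, less where a joint would pass 70% of its speed; a pose out of reach is approached as far as the arm can. A call with a number of a shift or a turn outside -1 to 1 is refused whole. A call with a gripper value outside its range is refused whole. The fingers move at their own pace and stop on an object; "newtons" is the grip in N (left out, the last holds). Time passes only in rows, so rows that repeat a pose let the fingers close. It gives the time, the measured TCP pose, the force, the opening and the grip force at its end, in the units of the state.
- robot.sense(): the state, without advancing time (a new reading comes with each control period).
- robot.grab_frame(name): name is "scene" or "top"; returns a dict with "img" (400x640x3 uint8, red, green, blue), "fx", "fy", "cx", "cy" (pixels), "xyz" and "orientation" of the camera in the world. Camera axes: x right, y down, z forward; pixel columns grow to the right and rows downward; lengths in m; the calibration is good to about 2 mm. A picture is of the moment at which its call begins. There is no depth.
- robot.close_job(): hands the job in; it is judged then, once.
Trained networks look in a picture, given as the dict that the camera call returned (one of the last four; its "shot" number tells which), for a name from the list of things; names that differ only in an ending like _2 or _b are one class to them, and where a whole thing is asked for, a point or a joint stands for the part that bears it (a point fixed in the world has none). Each returns a list of dicts, best first, with "score" (0 to 1); they miss things now and then, are a little off and sometimes report something else, mostly with a low value. They report only what shows in the picture. A call takes as long as a camera call.
- robot.boxes_of(label, picture): "point" ([column, row] in pixels, amid what is visible of it).
- robot.mark_of(label, picture): "point" ([column, row] in pixels: a listed point, or the origin of a listed thing).
The state is a dict: "time": time; "joint_positions": joint angles; "qd": joint speeds; "tau": joint torques, N m; "eef_pos": TCP position; "tool_rot": TCP orientation; "force": force on the tool from outside, world axes, zero at the start; "moment": the same for the moment, N m; "gripper_width": finger opening in m; "finger_force": force on a finger pad.
Only numpy, scipy, OpenCV 4.12 (cv2) and the standard library are available. Lean on these libraries where they do the work, as an engineer would, in place of code of your own. Each camera call takes 0.05 s, during which the arm holds its last target. There are 200 camera calls.

## Working session

There is one attempt and no reset: what is moved stays moved. The work goes in short steps, Python scripts to look and compute and a tool call to move; the robot and the scene stay as the last step left them, time stands still between calls to the robot, and variables do not carry over. Pictures are saved under pics/ and viewed, at most 10 in all, crops included, and the job is handed in when it is done.

Besides the shell and the picture viewer there is one more tool, called after ">>>" as a command line: name --argument value ..., lists and objects as JSON in quotes. carry_out: Moves the arm, as the interface text tells. Shifts and turns lie within -1 to 1; 1 stands for 10 cm of shift or 180 degrees of turn. Its arguments: {"type":"object","properties":{"plan":{"type":"array"},"newtons":{"type":"number"}},"required":["plan"]}

```bash
mkdir -p pics
cat > h.py <<'E'
import numpy as np, cv2
from scipy.spatial.transform import Rotation as R
from workcell import robot
def rot(f):
    o=np.array(f["orientation"],float)
    return o if o.shape==(3,3) else R.from_euler('xyz',o).as_matrix()
def ray(f,p):
    d=rot(f)@np.array([(p[0]-f["cx"])/f["fx"],(p[1]-f["cy"])/f["fy"],1]); return np.array(f["xyz"]),d/np.linalg.norm(d)
def tri(fs,ps):
    A=np.zeros((3,3));b=np.zeros(3)
    for f,p in zip(fs,ps):
        o,d=ray(f,p);M=np.eye(3)-np.outer(d,d);A+=M;b+=M@o
    x=np.linalg.solve(A,b); return x,[float(np.linalg.norm(np.cross(x-ray(f,p)[0],ray(f,p)[1]))) for f,p in zip(fs,ps)]
def onz(f,p,z):
    o,d=ray(f,p);return o+d*(z-o[2])/d[2]
def proj(f,X):
    c=rot(f).T@(np.array(X)-f["xyz"]);return [f["fx"]*c[0]/c[2]+f["cx"],f["fy"]*c[1]/c[2]+f["cy"]]
def save(f,n,img=None):cv2.imwrite('pics/'+n,cv2.cvtColor(f["img"] if img is None else img,cv2.COLOR_RGB2BGR))
E
python3 - <<'E'
from h import *
np.set_printoptions(precision=4,suppress=True)
s=robot.sense();print({k:np.round(s[k],3).tolist() for k in s})
a=robot.grab_frame("scene");b=robot.grab_frame("top")
save(a,"s0.png");save(b,"t0.png")
for f in(a,b):print(f["xyz"],f["orientation"],f["fx"],f["cx"],f["cy"],f["shot"])
for n in["chisel","chisel_handle","holder","clips_lowest","clip_rear","clip_front","oilstone","tape_roll","paint_tin"]:
    r=[robot.mark_of(n,f) for f in(a,b)]
    print(n,[[(np.round(q["point"],1).tolist(),round(q["score"],2)) for q in x[:2]] for x in r])
    if all(r):print("   ",tri((a,b),[x[0]["point"] for x in r]))
E
```

```text
{'time': 0.0, 'joint_positions': [-1.096, 0.508, -0.238, 1.501, 0.126, 1.149, -0.155], 'qd': [-0.001, -0.002, 0.002, -0.001, 0.001, -0.001, -0.0], 'tau': [0.001, -62.061, -2.186, -24.965, 0.013, 0.012, 0.0], 'eef_pos': [0.225, 0.582, 0.23], 'tool_rot': [-3.14, 0.0, 2.773], 'force': [0.662, 0.345, -0.663], 'moment': [0.049, -0.04, -0.016], 'finger_force': 0.0, 'gripper_width': 0.085}
[ 0.0507 -0.5918  0.8791] [-2.3361 -0.019  -0.5902] 390.4261874146212 320.45721226238936 204.3174522076659 1
[0.449  0.0741 1.3158] [-3.0755 -0.013  -1.5443] 445.2481113619422 319.64016188126834 190.76337112694304 2
chisel [[([400.0, 292.6], 0.82)], [([414.5, 183.5], 0.72), ([408.6, 212.4], 0.56)]]
    (array([ 0.5693, -0.227 , -0.0141]), [0.0027212198337787166, 0.002721219833778545])
chisel_handle [[([371.1, 300.9], 0.97), ([400.8, 291.8], 0.26)], [([409.3, 211.5], 0.91)]]
    (array([ 0.4837, -0.2094, -0.0037]), [0.0016415982627018947, 0.0016415982627019528])
holder [[([363.6, 237.3], 0.83)], [([352.7, 172.3], 0.72)]]
    (array([ 0.5938, -0.0371,  0.0135]), [0.0012654810961539493, 0.0012654810961538721])
clips_lowest [[([370.9, 216.6], 0.92)], [([354.1, 167.0], 0.64)]]
    (array([ 0.6037, -0.0368,  0.0947]), [0.006358333283496911, 0.006358333283496989])
clip_rear [[([356.0, 240.8], 0.93), ([368.2, 217.0], 0.68)], [([347.7, 179.2], 0.74)]]
    (array([ 0.5754, -0.0246, -0.0029]), [0.002338034444649918, 0.002338034444649885])
clip_front [[([375.2, 231.0], 0.81)], [([351.5, 158.8], 0.75)]]
    (array([ 0.6362, -0.0345,  0.0132]), [0.004322227018711657, 0.004322227018712021])
oilstone [[([322.0, 188.5], 0.92)], []]
tape_roll [[([323.3, 274.0], 0.74)], [([361.7, 227.7], 0.8), ([196.8, 236.8], 0.73)]]
    (array([ 0.4308, -0.0686, -0.0091]), [0.00013083581594575965, 0.00013083581594564784])
paint_tin [[], [([195.1, 238.7], 0.6)]]
```

View pics/s0.png

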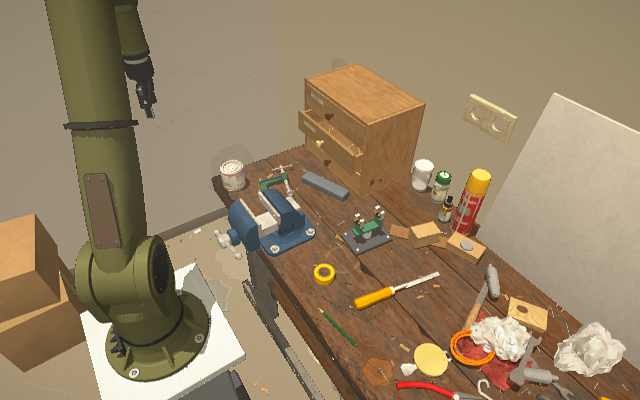

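View pics/t0.png

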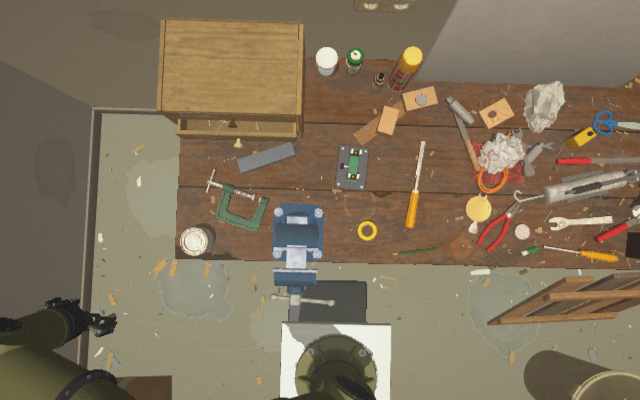

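The scene view shows the chisel at (395,290), the holder at (367,228), the tape at (324,274), the vise at (270,215) and the cabinet at (365,120). In the top view the handle runs from (410,227) to (416,190) with the blade up to (421,142), and the holder sits at (352,168). I'll refine with crops and colour.

Run:
```python
from h import *
np.set_printoptions(precision=4,suppress=True)
a=robot.grab_frame("scene");b=robot.grab_frame("top")
ca=cv2.resize(a["img"][195:260,325:405],None,fx=5,fy=5,interpolation=cv2.INTER_CUBIC)
cb=cv2.resize(b["img"][135:200,312:392],None,fx=5,fy=5,interpolation=cv2.INTER_CUBIC)
save(a,"c0.png",np.hstack([ca,cb]))
def seg(f,lo,hi,box):
    x0,y0,x1,y1=box;h=cv2.cvtColor(f["img"],cv2.COLOR_RGB2HSV)[y0:y1,x0:x1]
    m=cv2.inRange(h,lo,hi);n,l,st,c=cv2.connectedComponentsWithStats(m)
    k=1+np.argmax(st[1:,4]);ys,xs=np.nonzero(l==k);return np.c_[xs+x0,ys+y0].astype(float)
for f,box in((a,(345,275,405,315)),(b,(400,180,425,235))):
    p=seg(f,(12,140,90),(32,255,255),box)
    P=np.array([onz(f,q,0.015)[:2] for q in p]);c=P.mean(0);w,v=np.linalg.eigh(np.cov(P.T));t=(P-c)@v[:,1]
    print("handle",len(p),c,"dir",v[:,1],np.degrees(np.arctan2(v[1,1],v[0,1])),t.min(),t.max(),np.sqrt(w)*3.46)
for f,box in((a,(345,205,395,250)),(b,(335,145,370,190))):
    p=seg(f,(50,80,30),(90,255,255),box)
    print("green",len(p),p.mean(0),p.min(0),p.max(0))
    for z in(.04,.06,.08):
        P=np.array([onz(f,q,z)[:2] for q in p]);c=P.mean(0);w,v=np.linalg.eigh(np.cov(P.T));print(z,c,np.degrees(np.arctan2(v[1,1],v[0,1])),np.sqrt(w)*3.46)
```

```text
handle 701 [ 0.4947 -0.2226] dir [-0.7767  0.6298] 140.9626008336593 -0.06493965460105143 0.0631718777293096 [0.0795 0.1136]
handle 336 [ 0.4859 -0.2111] dir [-0.9867  0.1625] 170.64649613135765 -0.05387227853305628 0.05205344491792542 [0.0276 0.1039]
green 105 [369.5429 226.1714] [361. 221.] [378. 232.]
0.04 [ 0.6201 -0.0299] -178.2652106077155 [0.0242 0.0529]
0.06 [ 0.6066 -0.0433] -178.2652106077155 [0.0236 0.0516]
0.08 [ 0.593  -0.0567] -178.2652106077155 [0.023  0.0504]
green 136 [353.0515 164.3603] [349. 156.] [357. 173.]
0.04 [ 0.6129 -0.0346] 178.93182210569915 [0.0228 0.0499]
0.06 [ 0.6103 -0.0329] 178.93182210569915 [0.0225 0.0491]
0.08 [ 0.6077 -0.0312] 178.93182210569915 [0.0221 0.0484]
```

View pics/c0.png

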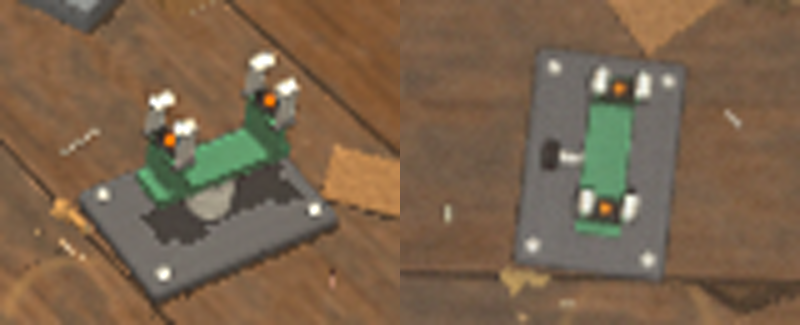

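The crop shows both orange plunger tips and the white rollers: scene (359,223) and (379,215), top (353,177) and (356,152.5). The foot's four corners are visible in the top view. Next I triangulate these.

Run:
```python
from h import *
np.set_printoptions(precision=4,suppress=True)
a=robot.grab_frame("scene");b=robot.grab_frame("top")
def cen(f,lo,hi,box):
    x0,y0,x1,y1=box;h=cv2.cvtColor(f["img"],cv2.COLOR_RGB2HSV)[y0:y1,x0:x1]
    m=cv2.inRange(h,lo,hi);ys,xs=np.nonzero(m);w=h[ys,xs,1].astype(float)
    return (len(xs),np.array([np.average(xs,weights=w)+x0,np.average(ys,weights=w)+y0]))
O=((5,150,120),(20,255,255))
pa=[cen(a,*O,(355,219,364,228)),cen(a,*O,(375,211,384,219))];pb=[cen(b,*O,(349,173,358,181)),cen(b,*O,(352,149,360,157))]
print(pa,pb)
pl=[tri((a,b),(pa[i][1],pb[i][1])) for i in(0,1)];print(pl)
d=pl[1][0]-pl[0][0];print("len",np.linalg.norm(d),"yaw",np.degrees(np.arctan2(d[1],d[0])),"mid",(pl[0][0]+pl[1][0])/2)
px=lambda c:(312+(c[0]-400+.5)/5-.5,135+(c[1]+.5)/5-.5)
C=np.array([onz(b,px(c),.012) for c in((538,48),(686,65),(663,280),(515,262))])
print("foot",C[:,:2],C.mean(0));u=(C[0]+C[1]-C[2]-C[3])/2;print(np.linalg.norm(u),np.degrees(np.arctan2(u[1],u[0])),np.linalg.norm(C[0]-C[1]))
pxa=lambda c:(325+(c[0]+.5)/5-.5,195+(c[1]+.5)/5-.5)
# foot in scene: left, right, bottom corners (top plane)
D=np.array([onz(a,pxa(c),.012) for c in((80,197),(338,222),(158,295))]);print("footscene",D[:,:2],(D[0]+D[1])/2)
# bar and rollers
for n,p,q in(("rear left roller",(160,100),(584,205)),("rear right",(184,128),(630,206)),("front left",(262,62),(600,82)),("front right",(289,88),(643,82))):print(n,tri((a,b),(pxa(p),px(q))))
# chisel handle outline: silhouette points top
h=cv2.cvtColor(b["img"],cv2.COLOR_RGB2HSV)
m=cv2.inRange(h,(12,140,90),(32,255,255))
for r in range(184,232,4):
    xs=np.nonzero(m[r,400:425])[0]+400
    if len(xs):print(r,xs.min(),xs.max(),onz(b,((xs.min()+xs.max())/2,r),.013)[:2])
hh=[robot.mark_of("chisel_handle",f)[0]["point"] for f in(a,b)];print(hh,tri((a,b),hh),onz(a,hh[0],.013),onz(b,hh[1],.013))
```

```text
[(4, array([358.5036, 222.517 ])), (4, array([378.4963, 214.532 ]))] [(5, array([352.4195, 176.2042])), (5, array([355.4022, 152.2177]))]
[(array([ 0.5743, -0.03  ,  0.0818]), [5.7251989414630634e-05, 5.725198941457504e-05]), (array([ 0.6417, -0.0368,  0.0827]), [3.952666380516795e-05, 3.952666380529939e-05])]
len 0.06778764857230231 yaw -5.760402082607923 mid [ 0.608  -0.0334  0.0822]
foot [[ 0.6753  0.0053]
 [ 0.6676 -0.0825]
 [ 0.5398 -0.0714]
 [ 0.548   0.0158]] [ 0.6077 -0.0332  0.012 ]
0.12799372290412603 -4.84447638676154 0.08815091722507447
footscene [[ 0.5463  0.0108]
 [ 0.6627 -0.0879]
 [ 0.5398 -0.0736]] [ 0.6045 -0.0385  0.012 ]
rear left roller (array([ 0.574 , -0.0176,  0.103 ]), [0.0007293781558719342, 0.0007293781558719917])
rear right (array([ 0.5733, -0.0422,  0.1025]), [0.0004174095608440151, 0.00041740956084378286])
front left (array([ 0.6422, -0.0248,  0.1028]), [0.0006682768103802052, 0.00066827681038018])
front right (array([ 0.6428, -0.0485,  0.1014]), [0.0004000417181674661, 0.0004000417181674701])
192 411 414 [ 0.5395 -0.2135]
196 410 418 [ 0.5278 -0.2181]
200 409 418 [ 0.516  -0.2168]
204 409 417 [ 0.5042 -0.2155]
208 408 416 [ 0.4924 -0.2127]
212 407 416 [ 0.4807 -0.2113]
216 406 415 [ 0.4689 -0.2086]
220 405 415 [ 0.4571 -0.2072]
224 405 414 [ 0.4454 -0.2059]
228 410 411 [ 0.4338 -0.209 ]
[[371.1, 298.3], [409.7, 214.7]] (array([ 0.4768, -0.2092,  0.0139]), [0.005230892140932306, 0.00523089214093232]) [ 0.4818 -0.2115  0.013 ] [ 0.4726 -0.2062  0.013 ]
```

Holder: centre about (0.608, -0.033), yaw about -5.3°, seat axis about 0.092–0.099 (the scene camera reads a few mm low). Handle middle: about (0.485, -0.2115), yaw about -9.2°. All this fits the sizes given, so I start moving: lift first, then travel.

>>> carry_out --plan '[85, 0, 0, -0.4, 0, 85, -0.3, -0.3, -0.7, 0, 85, -0.65, -0.65, -0.7, 0, 85, -1, -1, -0.7, 0, 85, -1, -1, -0.7, 0]' --newtons 60

```text
time: 1.8
eef_pos: [0.2869, 0.4474, 0.302]
tool_rot: [-3.14, 0.004, 2.764]
force: [0.3, -0.0, 0.5]
gripper_width: 0.0855
finger_force: 0.0
```

>>> carry_out --plan '[85, -0.33, -0.33, 0, 0, 85, -0.67, -0.67, 0, 0, 85, -1, -1, 0, 0, 85, -1, -1, 0, 0]'

```text
time: 2.2
eef_pos: [0.3429, 0.3185, 0.3016]
tool_rot: [-3.14, 0.003, 2.764]
force: [-0.9, 0.2, 0.2]
gripper_width: 0.0851
finger_force: 0.0
```

>>> carry_out --plan '[85, -0.33, -0.33, 0, 0, 85, -0.67, -0.67, 0, 0, 85, -1, -1, 0, 0, 85, -1, -1, 0, 0]'

```text
time: 2.6
eef_pos: [0.3995, 0.1895, 0.3015]
tool_rot: [-3.14, 0.002, 2.764]
force: [-0.3, 0.2, -0.9]
gripper_width: 0.085
finger_force: 0.0
```

>>> carry_out --plan '[85, -0.33, -0.33, 0, 0, 85, -0.67, -0.67, 0, 0, 85, -1, -1, 0, 0, 85, -1, -1, 0, 0]'

```text
time: 3.0
eef_pos: [0.4563, 0.0602, 0.3013]
tool_rot: [-3.139, 0.002, 2.764]
force: [-1.3, -0.1, -1.0]
gripper_width: 0.0852
finger_force: 0.0
```

>>> carry_out --plan '[85, -0.33, -0.33, 0, 0, 85, -0.67, -0.67, 0, 0, 85, -1, -1, 0, 0, 85, -1, -1, 0, 0]'

```text
time: 3.4
eef_pos: [0.5131, -0.0691, 0.3009]
tool_rot: [-3.139, 0.002, 2.765]
force: [-0.2, -0.3, -0.7]
gripper_width: 0.0851
finger_force: 0.0
```

>>> carry_out --plan '[85, -0.1, -0.35, 0, 0, 85, -0.2, -0.7, 0, -0.035, 85, -0.26, -1, 0.4, -0.069, 85, -0.26, -1, 0.8, -0.069, 85, -0.26, -1, 0.8, -0.069, 85, -0.26, -1, 0.8, -0.069]'

```text
time: 4.0
eef_pos: [0.5003, -0.1645, 0.2217]
tool_rot: [3.141, -0.001, 2.991]
force: [0.0, 0.2, 0.2]
gripper_width: 0.085
finger_force: 0.0
```

```bash
cat >> h.py <<'E'
def go(X,yaw):
    s=robot.sense();p=np.array(s["eef_pos"]);M=R.from_euler('xyz',s["tool_rot"]).as_matrix()
    y=s["tool_rot"][2];d=(yaw-y+np.pi)%(2*np.pi)-np.pi
    print("pose",p.round(4),np.round(s["tool_rot"],4),"w",round(float(s["gripper_width"]),4),"F",np.round(s["force"],2),"shift",np.round(M.T@(np.array(X)-p)*10,3),"turn",round(-d/np.pi,4))
E
python3 -c "
from h import *
go([.485,-.2115,.004],np.radians(170.8))"
```

```text
pose [ 0.5003 -0.1645  0.2217] [ 3.1406e+00 -1.1000e-03  2.9908e+00] w 0.085 F [0.04 0.15 0.15] shift [ 0.078 -0.49   2.177] turn 0.0031
```

>>> carry_out --plan '[70, 0.078, -0.25, 0, 0.003, 70, 0.078, -0.49, 0.3, 0.003, 70, 0.078, -0.49, 0.7, 0.003, 70, 0.078, -0.49, 1, 0.003, 70, 0.078, -0.49, 1, 0.003, 70, 0.078, -0.49, 1, 0.003]'

```text
time: 4.6
eef_pos: [0.4863, -0.2129, 0.1232]
tool_rot: [-3.142, 0.002, 2.982]
force: [0.7, 0.1, 1.0]
gripper_width: 0.07
finger_force: 0.0
```

```bash
python3 -c "
from h import *
go([.485,-.2115,.004],np.radians(170.8))
a=robot.grab_frame('scene');b=robot.grab_frame('top')
x=[cv2.resize(f['img'][r:r+100,c:c+100],None,fx=4,fy=4,interpolation=2) for f,r,c in((a,220,330),(b,160,365))]
save(a,'g0.png',np.hstack(x));s=robot.sense();print(proj(b,s['eef_pos']),proj(a,s['eef_pos']))"
```

```text
pose [ 0.4863 -0.2129  0.1232] [-3.1416e+00  2.1000e-03  2.9816e+00] w 0.07 F [0.75 0.11 0.97] shift [0.017 0.012 1.192] turn 0.0002
[np.float64(421.39812107064085), np.float64(209.07704245204403)] [np.float64(378.27993509708494), np.float64(272.0943142244902)]
```

View pics/g0.png

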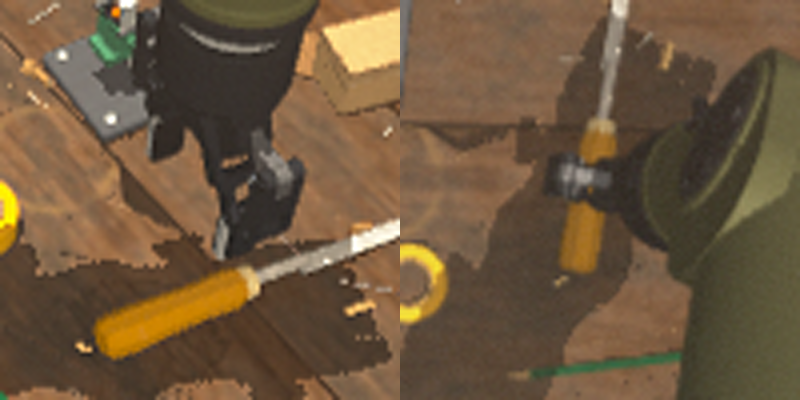

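The crop shows the open fingers (dark, at about (565,178) in the right half) straddling the handle, clear of everything. I descend and grip.

>>> carry_out --plan '[65, 0.015, 0.01, 0.35, 0, 65, 0.015, 0.01, 0.7, 0, 65, 0.015, 0.01, 1, 0, 65, 0.015, 0.01, 1, 0, 65, 0.015, 0.01, 1, 0]'

```text
time: 5.2
eef_pos: [0.4843, -0.2126, 0.0228]
tool_rot: [-3.141, 0.001, 2.98]
force: [0.4, -0.7, 0.8]
gripper_width: 0.0648
finger_force: 0.0
```

>>> carry_out --plan '[65, 0, 0, 0.1, 0, 65, 0, 0, 0.18, 0, 65, 0, 0, 0.18, 0, 40, 0, 0, 0.18, 0, 20, 0, 0, 0.18, 0, 15, 0, 0, 0.18, 0, 15, 0, 0, 0.18, 0, 15, 0, 0, 0.18, 0, 15, 0, 0, 0.18, 0, 15, 0, 0, 0.18, 0]'

```text
time: 6.2
eef_pos: [0.4834, -0.2125, 0.0038]
tool_rot: [-3.141, 0.001, 2.98]
force: [-0.8, 0.4, 6.2]
gripper_width: 0.0244
finger_force: 59.0
```

>>> carry_out --plan '[15, 0, 0, -0.1, 0, 15, 0, 0, -0.3, 0, 15, 0, 0, -0.65, 0, 15, 0, 0, -1, 0, 15, 0, 0, -1, 0, 15, 0, 0, -1, 0]'

```text
time: 6.8
eef_pos: [0.4835, -0.2124, 0.1042]
tool_rot: [-3.141, 0.002, 2.98]
force: [-0.2, -0.4, -0.8]
gripper_width: 0.0245
finger_force: 59.4
```

>>> carry_out --plan '[15, 0, 0, -0.4, 0, 15, 0, 0, -0.8, 0, 15, 0, 0, -0.8, 0, 15, 0, 0, -0.8, 0]'

```text
time: 7.2
eef_pos: [0.4829, -0.2121, 0.1827]
tool_rot: [3.141, -0.0, 2.98]
force: [-0.4, 1.5, -1.8]
gripper_width: 0.0246
finger_force: 59.6
```

```bash
python3 -c "
from h import *
go([.608,-.0334,.18],np.radians(174.6))
print(robot.sense()['moment'])
a=robot.grab_frame('scene');b=robot.grab_frame('top')
x=[cv2.resize(f['img'][r:r+100,c:c+100],None,fx=4,fy=4,interpolation=2) for f,r,c in((a,190,330),(b,150,365))]
save(a,'g1.png',np.hstack(x))"
```

```text
pose [ 0.4829 -0.2121  0.1827] [ 3.1414e+00 -5.0000e-04  2.9802e+00] w 0.0246 F [-0.4   1.47 -1.76] shift [-0.948  1.965  0.027] turn -0.0214
[ 0.04076413  0.02832143 -0.00574762]
```

View pics/g1.png

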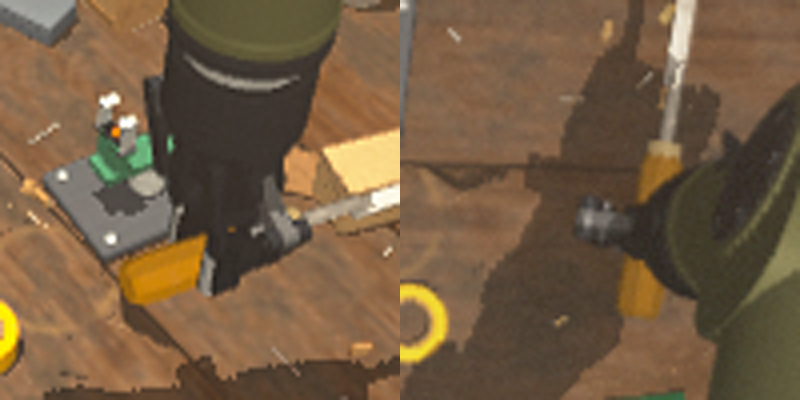

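The chisel is held level, with the handle mid at the fingers. I move it above the holder with the handle bottom at about 0.18, well above the rollers.

>>> carry_out --plan '[15, -0.2, 0.4, 0, 0, 15, -0.4, 0.7, 0, -0.01, 15, -0.5, 1, 0, -0.021, 15, -0.5, 1, 0, -0.021, 15, -0.5, 1, 0, -0.021]'

```text
time: 7.8
eef_pos: [0.5478, -0.1208, 0.1813]
tool_rot: [3.141, -0.004, 3.048]
force: [-0.1, -0.3, -1.2]
gripper_width: 0.0246
finger_force: 59.6
```

```bash
python3 -c "
from h import *
go([.608,-.0334,.16],np.radians(174.7))"
```

```text
pose [ 0.5478 -0.1208  0.1813] [ 3.1414 -0.0038  3.0479] w 0.0246 F [-0.05 -0.35 -1.17] shift [-0.518  0.926  0.211] turn -0.0004
```

>>> carry_out --plan '[15, -0.25, 0.4, 0, 0, 15, -0.5, 0.8, 0, 0, 15, -0.518, 0.926, 0, 0, 15, -0.518, 0.926, 0, 0, 15, -0.518, 0.926, 0.0, 0, 15, -0.518, 0.926, 0.0, 0]'

```text
time: 8.4
eef_pos: [0.608, -0.0372, 0.183]
tool_rot: [-3.14, -0.001, 3.043]
force: [0.5, -0.6, -1.1]
gripper_width: 0.0246
finger_force: 59.6
```

```bash
python3 -c "
from h import *
go([.608,-.0334,.16],np.radians(174.7))
a=robot.grab_frame('scene');b=robot.grab_frame('top')
x=[cv2.resize(f['img'][r:r+100,c:c+90],None,fx=4.4,fy=4.4,interpolation=2) for f,r,c in((a,165,345),(b,90,320))]
save(a,'p0.png',np.hstack(x))
for n in('chisel_handle','chisel','clip_rear','clip_front','clips_lowest'):
  r=[robot.mark_of(n,f) for f in(a,b)];print(n,[[(q['point'],round(q['score'],2)) for q in z[:1]] for z in r], tri((a,b),[z[0]['point'] for z in r]) if all(r) else '')
"
```

```text
pose [ 0.608  -0.0372  0.183 ] [-3.1400e+00 -1.0000e-03  3.0428e+00] w 0.0246 F [ 0.45 -0.64 -1.09] shift [0.003 0.038 0.23 ] turn -0.002
chisel_handle [[([373.2, 193.5], 0.89)], []] 
chisel [[([400.4, 185.3], 0.83)], []] 
clip_rear [[([357.2, 236.5], 0.6)], [([351.3, 179.7], 0.91)]] (array([ 0.57107527, -0.03268016,  0.02679237]), [0.0019036669434677185, 0.0019036669434677844])
clip_front [[([372.3, 232.3], 0.61)], [([353.0, 155.8], 0.74)]] (array([ 0.63861076, -0.03383053,  0.00616497]), [0.0049818437298693825, 0.004981843729869306])
clips_lowest [[([369.2, 216.9], 0.56)], [([354.4, 163.3], 0.73)]] (array([ 0.6094159 , -0.03393883,  0.08839841]), [0.00034214944309620006, 0.00034214944309638584])
```

View pics/p0.png

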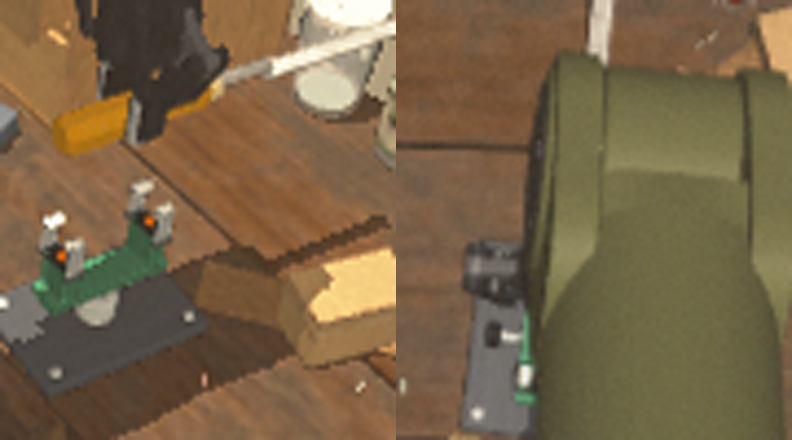

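The top view is blocked by the arm here. The scene view shows the handle above the clips, butt at (60,140) in the crop. I check the grasp offset from the pre-move top picture and this scene picture.

Run:
```python
from h import *
np.set_printoptions(precision=4,suppress=True)
a=robot.grab_frame("scene");b=robot.grab_frame("top")
def am(img):return cv2.inRange(cv2.cvtColor(img,cv2.COLOR_RGB2HSV),(12,140,80),(32,255,255))
# g1 top crop
g=cv2.cvtColor(cv2.imread('pics/g1.png'),cv2.COLOR_BGR2RGB)[:,400:]
m=am(g);m[:130]=0;m[330:]=0;m[:,:215]=0;ys,xs=np.nonzero(m)
T=np.array([.4829,-.2121,.1827]);yaw=2.9802-np.pi;ux=np.array([np.cos(yaw),np.sin(yaw)]);uy=np.array([-ux[1],ux[0]])
full=lambda x,y:(365+(x+.5)/4-.5,150+(y+.5)/4-.5)
for y in range(135,325,15):
    k=xs[ys==y]
    if len(k):
        L,Rr=[onz(b,full(v,y),.192)[:2]-T[:2] for v in(k.min(),k.max())];print(y,"along",L@ux,"lat",L@uy,Rr@uy)
print("rows",ys.min(),ys.max(),[ (onz(b,full(240,y),.192)[:2]-T[:2])@ux for y in(ys.min(),ys.max())])
# now scene: predicted vs seen
T=np.array([.608,-.0372,.183]);yaw=3.0428-np.pi;U=np.array([np.cos(yaw),np.sin(yaw),0])
for d in(-50,-45,-25,0,35,60,200):print(d,np.round(proj(a,T+[0,0,.009]+U*(d+1.5)/1000),1))
m=am(a["img"])[165:215,345:400];ys,xs=np.nonzero(m)
for x in range(xs.min(),xs.max()+1,2):
    k=ys[xs==x]
    if len(k):print(x+345,k.min()+165,k.max()+165,end=' | ')
print()
# bias of scene camera: top-measured foot centre & corners predicted in scene
for X,o in (((.548,.0158,.012),(80,197)),((.6676,-.0825,.012),(338,222)),((.5398,-.0714,.012),(158,295))):
    print(np.round(proj(a,X),1),325+o[0]/5-.4,195+o[1]/5-.4)
```

```text
165 along 0.04606535257587328 lat 0.014875597035551667 -0.01138473118916957
180 along 0.03631684409169543 lat 0.015116053061118824 -0.004878674457611336
195 along 0.02681784426622097 lat 0.01410756237658532 0.004741391358324714
255 along -0.011900743757928654 lat 0.014445500337111375 0.013199684282541447
270 along -0.021700472014687937 lat 0.01530790778142706 -0.003372006415212785
285 along -0.031488721913308 lat 0.016169305093497365 -0.01245950095078471
300 along -0.04091114891026564 lat 0.015164294192058149 -0.013448711582459298
315 along -0.0493789952713217 lat 0.009188360515191316 -0.012571187638154275
rows 152 320 [np.float64(0.05421253948690703), np.float64(-0.0504694094117522)]
-50 [358.3 196.1]
-45 [359.9 195.5]
-25 [366.4 193.2]
0 [374.3 190.3]
35 [385.2 186.4]
60 [392.8 183.6]
200 [433.2 169. ]
345 172 184 | 347 175 186 | 349 180 188 | 351 178 210 | 353 175 192 | 355 165 194 | 357 165 197 | 359 165 199 | 361 165 199 | 363 173 199 | 365 173 201 | 367 187 197 | 369 186 196 | 371 185 195 | 373 185 191 | 375 198 198 | 377 197 199 | 379 196 214 | 381 195 201 | 383 189 202 | 385 188 206 | 387 188 207 | 389 187 208 | 391 165 210 | 393 165 211 | 395 165 214 | 397 165 214 | 399 165 214 | 
[340.1 232.7] 340.6 234.0
[392.2 237.2] 392.20000000000005 239.0
[355.7 253.1] 356.20000000000005 253.6
```

Grasp offset is about zero in every direction and the handle is parallel to the tool. Expected seat axis is about 0.095, so TCP about 0.086 with roller contact at TCP 0.104–0.110. I centre and approach.

>>> carry_out --plan '[15, 0, 0.028, 0.25, -0.002, 15, 0, 0.028, 0.5, -0.002, 15, 0, 0.028, 0.68, -0.002, 15, 0, 0.028, 0.68, -0.002, 15, 0, 0.028, 0.68, -0.002, 15, 0, 0.028, 0.68, -0.002]'

```text
time: 9.7
eef_pos: [0.6101, -0.0317, 0.1165]
tool_rot: [3.142, 0.002, 3.052]
force: [-0.5, -0.4, -0.9]
gripper_width: 0.0251
finger_force: 59.5
```

```bash
python3 -c "
from h import *
go([.608,-.0344,.105],np.radians(174.7))
print(robot.sense()['moment'])
a=robot.grab_frame('scene')
x=cv2.resize(a['img'][180:260,335:415],None,fx=7,fy=7,interpolation=2)
save(a,'p1.png',x)"
```

```text
pose [ 0.6101 -0.0317  0.1165] [3.1415e+00 2.0000e-03 3.0524e+00] w 0.0251 F [-0.47 -0.41 -0.9 ] shift [ 0.019 -0.028  0.115] turn 0.001
[-0.01333696  0.05007087 -0.03336502]
```

View pics/p1.png

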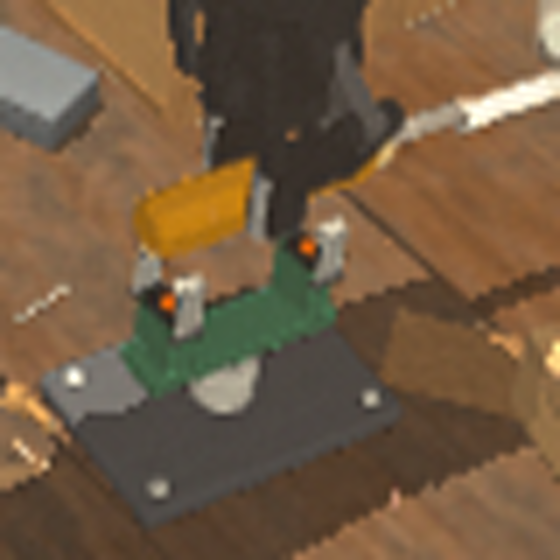

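The handle (190,215) now stands just above the clip rollers, lined up with them. The previous reading had lag, so I correct the centring, let it settle and then descend.

>>> carry_out --plan '[15, 0.019, -0.028, 0, 0.001, 15, 0.019, -0.028, 0, 0.001, 15, 0.019, -0.028, 0, 0.001, 15, 0.019, -0.028, 0, 0.001, 15, 0.019, -0.028, 0, 0.001]'

```text
time: 10.25
eef_pos: [0.6072, -0.0342, 0.1153]
tool_rot: [3.142, 0.0, 3.049]
force: [-0.0, -0.7, -1.5]
gripper_width: 0.0246
finger_force: 59.5
```

```bash
python3 -c "
from h import *
go([.608,-.0344,.105],np.radians(174.7))
for i in range(3):robot.grab_frame('scene');go([.608,-.0344,.105],np.radians(174.7))"
```

```text
pose [ 0.6072 -0.0342  0.1153] [3.1415e+00 1.0000e-04 3.0493e+00] w 0.0246 F [-0.04 -0.67 -1.46] shift [-0.008 -0.001  0.103] turn 0.0001
pose [ 0.6072 -0.0342  0.1153] [3.1416 0.     3.0493] w 0.0242 F [ 0.01 -0.04 -1.22] shift [-0.008 -0.001  0.103] turn 0.0001
pose [ 0.6072 -0.0342  0.1153] [ 3.1416 -0.      3.0493] w 0.0247 F [-0.23  0.45 -1.65] shift [-0.009 -0.001  0.103] turn 0.0001
pose [ 0.6071 -0.0342  0.1152] [-3.1416e+00 -1.0000e-04  3.0493e+00] w 0.0246 F [ 0.03  0.61 -2.26] shift [-0.009 -0.001  0.102] turn 0.0001
```

Well centred and settled. Descending gently with force checks.

>>> carry_out --plan '[15, -0.008, 0, 0.02, 0, 15, -0.008, 0, 0.04, 0, 15, -0.008, 0, 0.06, 0, 15, -0.008, 0, 0.08, 0, 15, -0.008, 0, 0.08, 0, 15, -0.008, 0, 0.08, 0]'

```text
time: 11.0
eef_pos: [0.6079, -0.0344, 0.1072]
tool_rot: [-3.142, -0.0, 3.049]
force: [-0.8, -0.1, -1.3]
gripper_width: 0.0245
finger_force: 59.5
```

>>> carry_out --plan '[15, 0, 0, 0.02, 0, 15, 0, 0, 0.04, 0, 15, 0, 0, 0.04, 0, 15, 0, 0, 0.04, 0]'

```text
time: 11.4
eef_pos: [0.6081, -0.0344, 0.1033]
tool_rot: [-3.142, 0.0, 3.049]
force: [-0.3, -0.1, -0.6]
gripper_width: 0.0246
finger_force: 59.7
```

>>> carry_out --plan '[15, 0, 0, 0.02, 0, 15, 0, 0, 0.02, 0, 15, 0, 0, 0.02, 0]'

```text
time: 11.7
eef_pos: [0.6084, -0.0344, 0.1015]
tool_rot: [3.142, 0.001, 3.049]
force: [1.5, -0.0, 1.9]
gripper_width: 0.0245
finger_force: 60.0
```

>>> carry_out --plan '[15, 0, 0, 0.02, 0, 15, 0, 0, 0.02, 0, 15, 0, 0, 0.02, 0]'

```text
time: 12.0
eef_pos: [0.6081, -0.0344, 0.0992]
tool_rot: [-3.142, 0.0, 3.049]
force: [0.8, 0.2, 1.6]
gripper_width: 0.0247
finger_force: 59.9
```

>>> carry_out --plan '[15, 0, 0, 0.02, 0, 15, 0, 0, 0.02, 0, 15, 0, 0, 0.02, 0]'

```text
time: 12.3
eef_pos: [0.6075, -0.0343, 0.0967]
tool_rot: [-3.141, -0.001, 3.049]
force: [1.5, -1.0, -1.8]
gripper_width: 0.0248
finger_force: 59.5
```

>>> carry_out --plan '[15, 0, 0, 0.02, 0, 15, 0, 0, 0.02, 0, 15, 0, 0, 0.02, 0]'

```text
time: 12.6
eef_pos: [0.6076, -0.0343, 0.0949]
tool_rot: [-3.142, -0.001, 3.049]
force: [0.5, -0.2, -2.9]
gripper_width: 0.0249
finger_force: 59.4
```

>>> carry_out --plan '[15, 0, 0, 0.02, 0, 15, 0, 0, 0.02, 0, 15, 0, 0, 0.02, 0]'

```text
time: 12.9
eef_pos: [0.6078, -0.0344, 0.0931]
tool_rot: [-3.142, -0.0, 3.049]
force: [0.0, 0.6, -2.4]
gripper_width: 0.0248
finger_force: 59.4
```

```bash
python3 -c "
from h import *
a=robot.grab_frame('scene');go([.608,-.0344,.085],np.radians(174.7))
x=cv2.resize(a['img'][180:260,335:415],None,fx=7,fy=7,interpolation=2)
save(a,'p2.png',x)"
```

```text
pose [ 0.6078 -0.0344  0.0931] [-3.1415e+00 -4.0000e-04  3.0492e+00] w 0.0245 F [ 1.16 -0.17 -2.74] shift [-0.002 -0.     0.081] turn 0.0
```

View pics/p2.png

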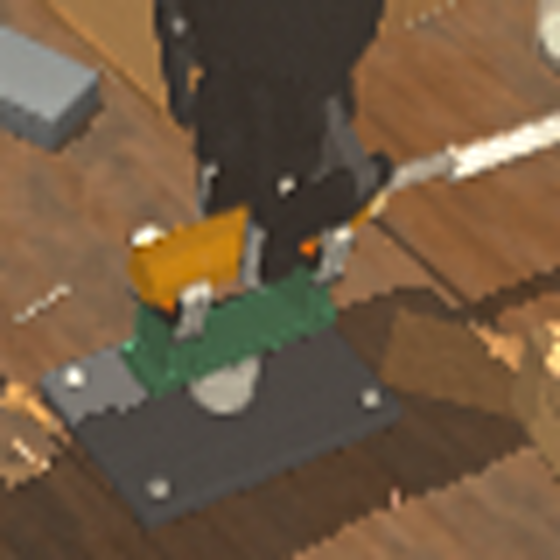

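The handle is between the spread rollers at about roller height, centre (170,268) between rollers (150,237) and (195,293). About 8–9 mm remain.

>>> carry_out --plan '[15, 0, 0, 0.02, 0, 15, 0, 0, 0.03, 0, 15, 0, 0, 0.03, 0, 15, 0, 0, 0.03, 0]'

```text
time: 13.35
eef_pos: [0.608, -0.0344, 0.0902]
tool_rot: [-3.142, 0.0, 3.049]
force: [1.2, -0.6, -2.1]
gripper_width: 0.0246
finger_force: 59.5
```

>>> carry_out --plan '[15, 0, 0, 0.02, 0, 15, 0, 0, 0.02, 0, 15, 0, 0, 0.02, 0]'

```text
time: 13.65
eef_pos: [0.608, -0.0343, 0.0881]
tool_rot: [-3.142, -0.0, 3.049]
force: [1.1, -0.7, -1.9]
gripper_width: 0.0249
finger_force: 59.5
```

>>> carry_out --plan '[15, 0, 0, 0.01, 0, 15, 0, 0, 0.01, 0, 15, 0, 0, 0.01, 0]'

```text
time: 13.95
eef_pos: [0.6078, -0.0344, 0.0871]
tool_rot: [-3.142, -0.0, 3.049]
force: [0.7, 0.3, -2.1]
gripper_width: 0.0246
finger_force: 59.4
```

>>> carry_out --plan '[15, 0, 0, 0.01, 0, 15, 0, 0, 0.01, 0, 15, 0, 0, 0.01, 0]'

```text
time: 14.25
eef_pos: [0.6078, -0.0344, 0.086]
tool_rot: [-3.142, -0.0, 3.049]
force: [1.7, -1.3, -3.7]
gripper_width: 0.0247
finger_force: 59.3
```

>>> carry_out --plan '[15, 0, 0, 0.01, 0, 15, 0, 0, 0.01, 0, 15, 0, 0, 0.01, 0]'

```text
time: 14.55
eef_pos: [0.6078, -0.0344, 0.0851]
tool_rot: [-3.142, -0.0, 3.049]
force: [0.4, -0.6, -5.1]
gripper_width: 0.0244
finger_force: 59.2
```

>>> carry_out --plan '[15, 0, 0, 0.01, 0, 15, 0, 0, 0.01, 0, 15, 0, 0, 0.01, 0]'

```text
time: 14.85
eef_pos: [0.6078, -0.0343, 0.0841]
tool_rot: [-3.142, -0.0, 3.049]
force: [-0.2, -0.1, -4.3]
gripper_width: 0.0247
finger_force: 59.2
```

Now the legs are drawing it down, so the last millimetres are ahead.

>>> carry_out --plan '[15, 0, 0, 0.01, 0, 15, 0, 0, 0.01, 0, 15, 0, 0, 0.01, 0]'

```text
time: 15.15
eef_pos: [0.6079, -0.0344, 0.0836]
tool_rot: [3.142, 0.0, 3.049]
force: [0.1, 0.8, 0.7]
gripper_width: 0.0242
finger_force: 59.9
```

>>> carry_out --plan '[15, 0, 0, 0.01, 0, 15, 0, 0, 0.01, 0, 15, 0, 0, 0.01, 0]'

```text
time: 15.45
eef_pos: [0.608, -0.0344, 0.0835]
tool_rot: [3.141, 0.001, 3.049]
force: [-2.9, 0.5, 9.4]
gripper_width: 0.0247
finger_force: 60.9
```

>>> carry_out --plan '[15, 0, 0, 0.005, 0, 15, 0, 0, 0.005, 0, 15, 0, 0, 0.005, 0]'

```text
time: 15.75
eef_pos: [0.608, -0.0344, 0.0835]
tool_rot: [3.141, 0.001, 3.049]
force: [-4.8, 0.3, 13.1]
gripper_width: 0.0245
finger_force: 61.4
```

On the pads: 13 N and no further travel. I check the moment, relieve the press, release and look.

```bash
python3 -c "
from h import *
go([.608,-.0344,.0835],np.radians(174.7));print(robot.sense()['moment'])"
```

```text
pose [ 0.608  -0.0344  0.0835] [3.1414e+00 1.0000e-03 3.0492e+00] w 0.0245 F [-4.79  0.27 13.14] shift [-0. -0. -0.] turn 0.0
[0.07237206 1.30996988 0.00967289]
```

>>> carry_out --plan '[15, 0, 0, -0.005, 0, 15, 0, 0, -0.01, 0, 15, 0, 0, -0.01, 0]'

```text
time: 16.05
eef_pos: [0.608, -0.0344, 0.0835]
tool_rot: [3.142, 0.0, 3.049]
force: [-3.8, 0.7, 7.5]
gripper_width: 0.0246
finger_force: 60.6
```

>>> carry_out --plan '[15, 0, 0, -0.004, 0, 26, 0, 0, -0.004, 0, 30, 0, 0, -0.004, 0, 40, 0, 0, -0.004, 0, 60, 0, 0, -0.004, 0, 60, 0, 0, -0.004, 0, 60, 0, 0, -0.004, 0, 60, 0, 0, -0.004, 0]'

```text
time: 16.85
eef_pos: [0.608, -0.0344, 0.0832]
tool_rot: [-3.142, 0.0, 3.049]
force: [-0.2, 0.5, 0.3]
gripper_width: 0.0599
finger_force: 0.0
```

>>> carry_out --plan '[60, 0, 0, -0.1, 0, 60, 0, 0, -0.3, 0, 60, 0, 0, -0.6, 0, 60, 0, 0, -1, 0, 60, 0, 0, -1, 0, 60, 0, 0, -1, 0]'

```text
time: 17.45
eef_pos: [0.6085, -0.0344, 0.1848]
tool_rot: [3.141, 0.003, 3.049]
force: [-0.5, 0.0, -1.2]
gripper_width: 0.0602
finger_force: 0.0
```

>>> carry_out --plan '[60, 0.3, -0.3, 0, 0, 60, 0.7, -0.7, 0, 0, 60, 1, -1, 0, 0, 60, 1, -1, 0, 0, 60, 1, -1, 0, 0]'

```text
time: 17.95
eef_pos: [0.4981, -0.1254, 0.1828]
tool_rot: [3.141, -0.001, 3.047]
force: [1.0, -0.1, 0.8]
gripper_width: 0.06
finger_force: 0.0
```

Run:
```python
from h import *
np.set_printoptions(precision=4,suppress=True)
a=robot.grab_frame('scene');b=robot.grab_frame('top');go([.608,-.0344,.18],3.049)
x=[cv2.resize(f['img'][r:r+80,c:c+80],None,fx=5,fy=5,interpolation=2) for f,r,c in((a,180,335),(b,115,320))]
save(a,'r0.png',np.hstack(x))
c=np.array([.608,-.0344,.0925]);yaw=3.0492-np.pi;U=np.array([np.cos(yaw),np.sin(yaw),0])
for d in(-.05,0,.06,.215):
  for f,r,q in((a,180,335),(b,115,320)):
    p=proj(f,c+U*d);print(d,np.round([p[0],p[1]],1),"crop",np.round([(p[0]-q)*5,(p[1]-r)*5]),end=' ')
  print()
```

```text
pose [ 0.4998 -0.1237  0.1828] [ 3.1409 -0.0002  3.0504] w 0.06 F [-0.01  0.01  0.37] shift [-0.996  0.988  0.028] turn 0.0005
-0.05 [354.2 222.1] crop [ 96. 210.] -0.05 [352.6 181.6] crop [163. 333.] 
0 [369.2 216.2] crop [171. 181.] 0 [354.6 163.7] crop [173. 244.] 
0.06 [386.5 209.3] crop [258. 147.] 0.06 [357.1 142.4] crop [185. 137.] 
0.215 [428.5 192.7] crop [467.  64.] 0.215 [363.3  88. ] crop [ 217. -135.]
```

View pics/r0.png

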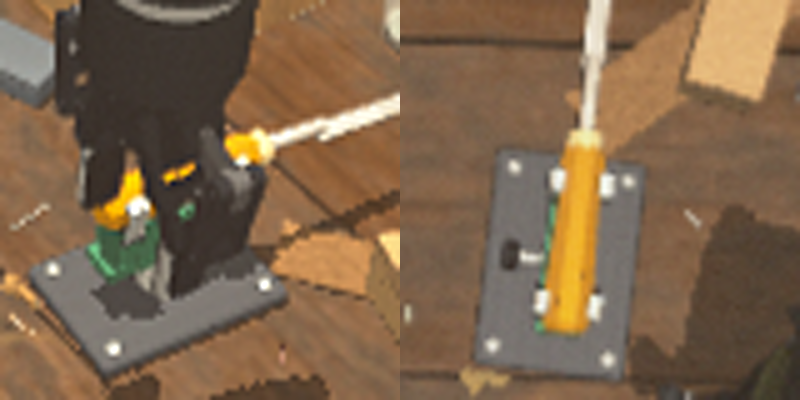

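The handle lies between all four rollers in the top view (front at (557,181)/(607,185), rear at (541,303)/(596,306)), only slightly spread. The arm hides the scene view, so I clear it for a last look at the seating.

>>> carry_out --plan '[60, 0, -0.3, -0.3, 0, 60, 0, -0.7, -0.7, 0, 60, 0, -1, -1, 0, 60, 0, -1, -1, 0, 60, 0, -1, -1, 0]'

```text
time: 18.55
eef_pos: [0.491, -0.2239, 0.2831]
tool_rot: [3.141, 0.001, 3.049]
force: [-0.4, 0.2, -0.4]
gripper_width: 0.0601
finger_force: 0.0
```

>>> carry_out --plan '[60, 0, -0.3, -0.3, 0, 60, 0, -0.7, -0.5, 0, 60, 0, -1, -0.5, 0, 60, 0, -1, -0.5, 0, 60, 0, -1, -0.5, 0]'

```text
time: 19.05
eef_pos: [0.4815, -0.322, 0.3312]
tool_rot: [3.139, -0.003, 3.051]
force: [0.7, -0.3, -1.2]
gripper_width: 0.0597
finger_force: 0.0
```

Run:
```python
from h import *
np.set_printoptions(precision=4,suppress=True)
a=robot.grab_frame('scene');b=robot.grab_frame('top')
x=[cv2.resize(f['img'][r:r+70,c:c+60],None,fx=6.6,fy=6.6,interpolation=2) for f,r,c in((a,188,343),(b,132,325))]
save(a,'r1.png',np.hstack(x))
```

```text
(no output)
```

View pics/r1.png

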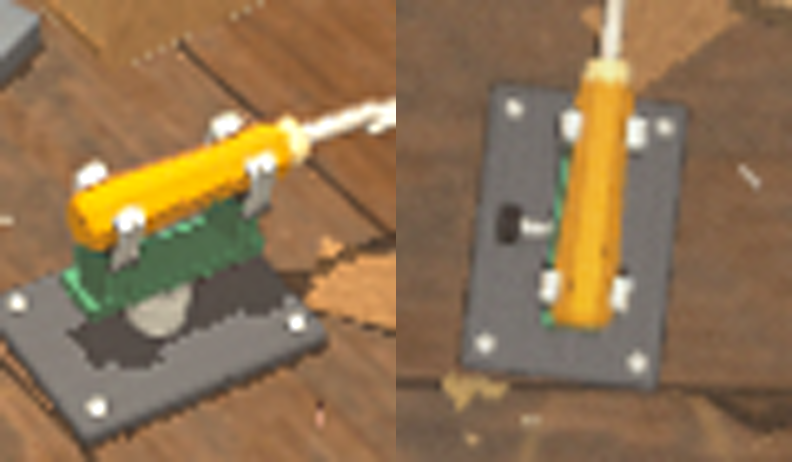

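The unobstructed view shows the handle level, with rear rollers (92,175)/(128,222) and front rollers (226,127)/(262,165) closed equally above its sides and the bystanders unmoved. This agrees with the force trace: a pull-in of about 4 N, then a hard stop at 13 N, about 19 mm below roller contact. I hand in.

```bash
python3 -c "
from workcell import robot
print(robot.close_job())"
```

```text
the job is handed in; nothing more can be done
None
```

I put the chisel in the green clip holder, let go and handed the job in at about 19 s. The pull-in, the hard stop at 13 N and the last pictures indicate it is home on both pads, though I could not read the plungers directly.

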